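# Fit the filter cell on the inspection camera

### The arm

A 6-joint arm with a two-finger parallel gripper is mounted at the origin on the work surface. World frame = base frame: x ahead of the robot, y to its left, z up, the work surface at z = 0. Lengths are in m, angles in rad, forces in N, time in s.
With the tool pointing down it reaches from about 0.4 to 0.925 m from the base axis. Payload 3.4 kg.
Tool frame: the origin (TCP) lies at the very end of the fingers, on their centre line; the grasp point (between the pads) lies env.grip_depth behind it (env.grip_depth is the distance from the TCP to the grasp point, in m); y points along the fingers, x is the direction in which the jaws open and shut, and the axes are right-handed (so a half turn about y gives the same grasp; the last joint's range is limited). The gripper opens to 85 mm and grips with 20 to 120 N. Pads are 22 mm wide; open, the fingers measure 114 mm over their backs; the gripper's body (76 mm by 85 mm) begins 54 mm behind the grasp point. The pads swing forward as they close: fully open they stand 13 mm farther back than shut.
Start: joints at [-1.359, 0.307, 1.506, -0, 1.328, -0.073], TCP at [0.162, -0.552, 0.231] pointing down, gripper open.
Joint ranges: [-3.12, 3.12], [-1.05, 2.28], [0.14, 2.33], [-1.42, 4.57], [0.1, 2.73], [-2.68, 2.68]. Speed limits (rad/s): [2.57, 2.57, 3.14, 3.14, 3.14, 3.14].

### API

Orientations are given as a 3x3 rotation matrix whose columns are the frame's x, y, z axes.
In Python, from rig import env, eoat, ik, sensors, viewer, models gives the robot as it stands. Calls block until the motion is done:
- env.move_pose(position, orientation): joint-space move of the TCP to a pose.
- env.move_straight(position, ori=None, feed=0.15, force_limit=None): straight line of the TCP; ori=None keeps the orientation; feed is the mean speed in m/s. With force_limit (N) it stops when the force on the tool has changed by that much, and returns True; else False.
- env.set_joints(angles): joint-space move.
- eoat.let_go() and eoat.gripper_close(): open the fingers fully, or close them until they stop; the grip force is fixed at half the most.
- env.dwell(seconds).
- ik(position, orientation): joint angles nearest the present ones, or None.
- sensors.read_state(): the state.
- viewer.read_camera(name): name is "side" or "top"; returns the picture (480x640x3 uint8, red, green, blue); there is no depth.
- viewer.calibration(name): a dict with "intrinsics" (3x3 intrinsics, pixels), "T" (4x4, takes a point from camera to world coordinates). Camera axes: x right, y up, looking along -z (the intrinsics and any distortion apply to the point x, -y, -z); pixel columns grow to the right and rows downward; lengths in m; the calibration is good to about 2 mm. A picture is of the moment at which its call begins. calibration takes no time and is no camera call.
A pose or a line that the arm cannot do raises env.PlanningError and nothing moves.
- env.sign_off(): hands the job in, once; it reports no verdict.
Trained networks look in the newest picture that a camera, given by its name, has taken for a name from the list of things; names that differ only in an ending like _2 or _b are one class to them, and where a whole thing is asked for, a point or a joint stands for the part that bears it (a point fixed in the world has none). Each returns a list of dicts, best first, with "score" (0 to 1); they miss things now and then, are a little off and sometimes report something else, mostly with a low value. They report only what shows in the picture. A call takes as long as a camera call. They do not tell look-alikes from the thing itself.
- models.search_frame(camera, name): "centre" ([column, row] in pixels, amid what is visible of it).
- models.spot_point(camera, name): "centre" ([column, row] in pixels: a listed point, or the origin of a listed thing).
The state is a dict: "t": time; "q": joint angles; "joint_vel": joint speeds; "effort": joint torques, N m; "tcp_pos": TCP position; "eef_rot": TCP orientation; "wrist_force": force on the tool from outside, world axes, zero at the start; "wrist_torque": the same for the moment, N m; "width": finger opening in m.
Only numpy, scipy, OpenCV 4.12 (cv2) and the standard library are available. Lean on these libraries where they do the work, as an engineer would, in place of code of your own. Each camera call takes 0.05 s, during which the arm holds its last target.

### The job

Slide the camera stand by its orange handle, without lifting or tipping it, from the white ring to the middle of the green ring so that its round foot stands wholly inside, and let the handle go. Then, without taking it off, turn the knurled collar on top of the camera clockwise until its hidden keyways drop over the pins, push it down fully home against its spring, and finish while still holding it down there, with the stand still inside the green ring. Leave everything else on the table alone.

Things in the scene. Friction and masses are not known exactly. Their poses are not given: they have to be found in the camera images.
- stand: Camera stand, about 0.7 kg, loose on the table: cream round foot 116 mm across, 14 mm thick; on its middle a black camera barrel 50 mm across, up to 50 mm above the table, with a small black box on its +x side; above that the steel mount for the collar. Origin: centre of the foot's underside, on the barrel's axis. z up, handle on its -x side.
- handle (a point): Grip point of the stand's handle: an orange upright fin, 36 mm long (along the stand's x), 16 mm thick (along the stand's y), from 14 to 66 mm above the table, 90 mm from the barrel's axis on the stand's -x side. This point is at its middle, 48 mm above the table; axes as the stand's. The bar joining it to the foot is 14 mm high.
- collar_mid (a point): Centre (on the axis, half-way up, z up) of the knurled collar, a filter cell: aluminium ring 57 mm across, 26 mm high, green glass across its top, 0.12 kg, loose over the mount on top of the camera with 1.5 mm side play. It starts on a brass spring ring, this point 76 mm above the table. Fully home it is 67 mm above the table (9 mm lower), where it stops hard.
- mount_top (a point): Centre of the steel mount's top, inside the collar, 76 mm above the table. Three hidden pins, 120 degrees apart, stop the collar 1 to 2 mm below its start. Three unseen keyways in the collar take the pins with about 6 degrees to spare either way.
- collar: The same collar; origin on its axis at the lower rim, 13 mm below collar_mid. From the start, a turn of 20 to 75 degrees clockwise (seen from above) relative to the stand lines up keyways and pins; then it can be pushed down home. The spring pushes back with 2 N at the start, about 8.5 N when home, and lifts the collar if it is let go.
- station_ring: Green ring painted flat on the table: the station. 144 mm inside, 164 mm outside diameter. Origin: its centre, on the table.
- park_ring: White ring of the same size painted on the table: where the stand is parked at the start. Origin: its centre.
- spare_cell: loose brass ring, 52 mm across, 14 mm high; bystander, leave alone. Origin at its underside.
- lens_cap: flat black disc 60 mm across, 12 mm thick; bystander. Origin at its underside.
- dropper: small amber bottle, 38 mm across, 85 mm high; bystander. Origin at its underside.
- jar: blue jar with white cap, 60 mm across, 70 mm high; bystander. Origin at its underside.
- screwdriver: screwdriver, 170 mm long, lying; bystander. Origin at its underside.
- brush: brush, 160 mm long, lying; bystander. Origin at its underside.
- rod_clamp: dark steel clamp block 36 x 24 x 24 mm with a 70 mm rod across it; bystander. Origin at its underside.
Not all that is in view belongs to the job. Leave any purple look-alike of the stand alone.

How it is judged:
On the way, in this order (a step that is already met when the one before it is completed fails the run):
1. the stand stands at rest inside the green ring, flat on the table, with its handle let go (horizontal distance between stand and station_ring below 0.014 m and height (world z) of stand below 0.004 m and angle between stand's own z axis and vertical below 0.05 rad and linear speed of stand below 0.01 m/s and contact force between stand and the fingers below 0.5 N), for 0.2 s.
2. the collar has dropped over the pins and is pushed fully home (z of collar_mid in the frame of stand below 0.0695 m and horizontal distance between collar_mid and stand below 0.006 m and angle between the z axis of collar_mid and the z axis of stand, either way round below 0.08 rad and horizontal distance between stand and station_ring below 0.014 m), for 0.2 s.
At the end, for the whole second after the job is handed in: The stand's centre is within 14 mm of the green ring's centre, flat on the table and at rest; the collar is pushed home (its centre less than 69.5 mm above the stand's underside; fully home is 67 mm), straight and centred on the mount; and the fingers are holding it there (more than 2 N of contact) (all of step 2 and height (world z) of stand below 0.004 m and angle between stand's own z axis and vertical below 0.05 rad and linear speed of stand below 0.01 m/s and contact force between collar and the fingers above 2 N); the arm keeps its last pose, push and grip.
It fails at once if the stand is lifted or tipped (height (world z) of stand above 0.008 m or angle between stand's own z axis and vertical above 0.15 rad).
It fails at once if the collar is taken off the mount (z of collar_mid in the frame of stand above 0.11 m).
It fails at once if another thing on the table is moved by more than 20 mm (distance of any of spare_cell, lens_cap, dropper, jar, screwdriver, brush, rod_clamp from where it was at the start of the episode above 0.02 m).
It also fails if it takes over 64 s, if anything falls off the work surface, if the arm or the gripper's body presses on something with over 40 N, if the wrist force passes 120 N, or if a joint passes its speed limit or range.

## Working session

There is one attempt and no reset: what is moved stays moved. The work goes in short steps, each a Python script; the robot and the scene stay as the last script left them, time stands still between calls to the robot, and variables do not carry over. Pictures are saved under pics/ and viewed, and the job is handed in when it is done.

```bash
ls; mkdir -p pics
cat > h.py <<'E'
import numpy as np,cv2
from rig import env,eoat,ik,sensors,viewer,models
def snap(cam,fn):
    im=viewer.read_camera(cam); cv2.imwrite('pics/'+fn,im[:,:,::-1]); return im
def ray(cam,px):
    c=viewer.calibration(cam);K=np.array(c["intrinsics"]);T=np.array(c["T"])
    p=np.linalg.inv(K)@[px[0],px[1],1]; d=T[:3,:3]@[p[0],-p[1],-p[2]]
    return T[:3,3],d
def at_z(cam,px,z):
    o,d=ray(cam,px); return o+d*(z-o[2])/d[2]
def proj(cam,P):
    c=viewer.calibration(cam);K=np.array(c["intrinsics"]);T=np.array(c["T"])
    p=T[:3,:3].T@(np.array(P)-T[:3,3]); u=K@[p[0],-p[1],-p[2]]; return u[:2]/u[2]
E
python3 - <<'E'
from h import *
for c in("top","side"):
    snap(c,c+"0.png")
    print(c,{k:np.round(v,3).tolist() if not isinstance(v,str) else v for k,v in viewer.calibration(c).items()})
    for n,z in(("stand",0),("handle",.048),("collar_mid",.076),("mount_top",.076),("station_ring",0),("park_ring",0)):
        for r in models.spot_point(c,n)[:3]: print(n,np.round(r["centre"],1),round(r["score"],2),np.round(at_z(c,r["centre"],z),4))
print(env.grip_depth,sensors.read_state())
E
```

```text
pics
top {'intrinsics': [[448.7, 0.0, 318.924], [0.0, 448.7, 238.492], [0.0, 0.0, 1.0]], 'T': [[-0.012, 0.995, -0.101, 0.492], [-1.0, -0.01, 0.017, 0.082], [0.016, 0.101, 0.995, 1.186], [0.0, 0.0, 0.0, 1.0]]}
stand [275.4 244.7] 0.75 [0.5971 0.1768 0.    ]
stand [106.8 257.8] 0.63 [0.5673 0.6189 0.    ]
handle [283.  278.9] 0.71 [0.5061 0.154  0.048 ]
handle [ 76.8 284.3] 0.61 [0.4987 0.6693 0.048 ]
collar_mid [275.9 247.4] 0.65 [0.5837 0.1695 0.076 ]
mount_top [276.2 244.5] 0.94 [0.5909 0.1688 0.076 ]
mount_top [ 94.8 258.4] 0.89 [0.5613 0.6137 0.076 ]
side {'intrinsics': [[464.923, 0.0, 319.389], [0.0, 464.923, 244.984], [0.0, 0.0, 1.0]], 'T': [[0.988, 0.097, -0.117, 0.49], [-0.152, 0.679, -0.718, -0.811], [0.009, 0.728, 0.686, 0.921], [0.0, 0.0, 0.0, 1.0]]}
stand [282.9 160.7] 0.82 [0.5843 0.6064 0.    ]
stand [296.6 244.9] 0.71 [0.5817 0.1637 0.    ]
stand [392.1 322.1] 0.49 [ 0.7819 -0.1449  0.    ]
handle [265.3 239.5] 0.72 [0.4937 0.1468 0.048 ]
handle [254.6 143.9] 0.68 [0.4903 0.6536 0.048 ]
mount_top [273.3 143.8] 0.79 [0.5539 0.5986 0.076 ]
mount_top [295.9 221.6] 0.65 [0.
[... 156 characters left out ...]
55507683e-05,
        1.32835403e+00, -7.35315832e-02]), 'joint_vel': array([-0.00053491, -0.001024  ,  0.00010319,  0.00050207,  0.00031756,
       -0.00046663]), 'effort': array([-7.33219204e-04, -4.57300866e+01, -2.52285862e+01, -9.83422274e-05,
        7.36362254e-04, -5.05259493e-06]), 'tcp_pos': array([ 0.16211036, -0.55171915,  0.23134599]), 'eef_rot': array([[ 2.81957074e-01,  5.95901258e-05,  9.59427019e-01],
       [-9.59427013e-01, -1.12666990e-04,  2.81957079e-01],
       [ 1.24897612e-04, -9.99999992e-01,  2.54051217e-05]]), 'wrist_force': array([-0.11901917,  0.34653377, -0.63263673]), 'wrist_torque': array([ 0.04761086, -0.02819137,  0.03339969]), 'width': 0.08519506850409862}
```

View pics/top0.png

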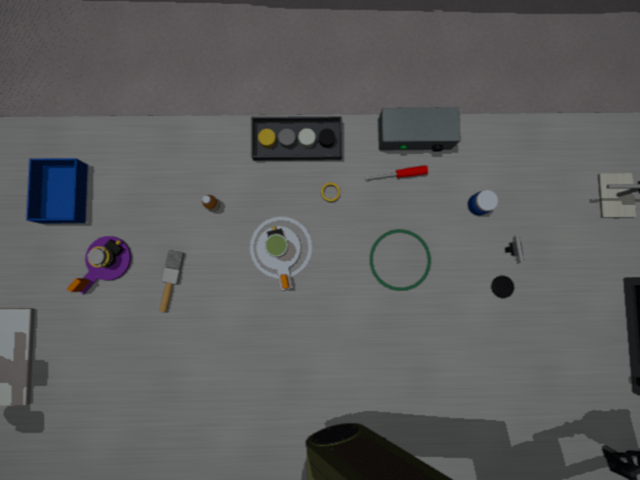

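View pics/side0.png

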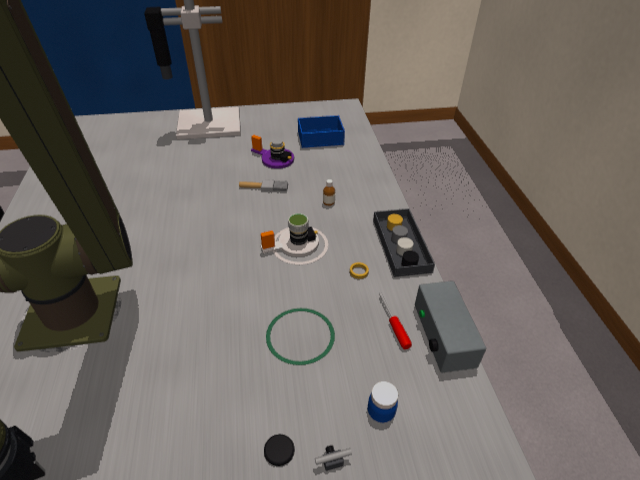

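Two candidates: the cream-foot stand in the white ring (top 276,246; side 298,238), and a purple-foot look-alike (top 107,257; side 278,155). The cream one matches the description (cream foot, white ring). I'll confirm it in a crop and measure by colour.

```bash
cat >> h.py <<'E'
def blobs(im,lo,hi,mn=15):
    hsv=cv2.cvtColor(im,cv2.COLOR_RGB2HSV); m=cv2.inRange(hsv,np.array(lo),np.array(hi))
    n,l,s,c=cv2.connectedComponentsWithStats(m); return [(l==i,s[i],c[i]) for i in range(1,n) if s[i][4]>=mn]
def ringcentre(cam,mask,z=0):
    ys,xs=np.nonzero(mask); P=np.array([at_z(cam,(x,y),z)[:2] for x,y in zip(xs,ys)])
    A=np.c_[2*P,np.ones(len(P))]; s=np.linalg.lstsq(A,(P**2).sum(1),rcond=None)[0]
    return s[:2],np.sqrt(s[2]+s[:2]@s[:2]),len(P)
E
python3 - <<'E'
from h import *
T=cv2.imread('pics/top0.png')[:,:,::-1].copy();S=cv2.imread('pics/side0.png')[:,:,::-1].copy()
for c,im in(("top",T),("side",S)):
    for m,s,cc in blobs(im,(35,60,30),(90,255,255)):
        print(c,"green",s,cc, ringcentre(c,m) if s[2]>45 else at_z(c,cc,.089))
    for m,s,cc in blobs(im,(4,150,120),(20,255,255)): print(c,"orange",s,cc,at_z(c,cc,.066),at_z(c,cc,.048))
    for m,s,cc in blobs(im,(0,0,150),(30,70,255),100):
        print(c,"cream",s,cc,ringcentre(c,m))
a=cv2.resize(T[205:300,60:330],None,fx=2.9,fy=2.9,interpolation=cv2.INTER_CUBIC)[:,:780]
b=cv2.resize(S[200:275,230:425],None,fx=4,fy=4,interpolation=cv2.INTER_CUBIC)
o=np.zeros((a.shape[0]+b.shape[0],783,3),np.uint8);o[:a.shape[0],:a.shape[1]]=a;o[a.shape[0]:,:b.shape[1]]=b[:,:783]
cv2.imwrite('pics/crop0.png',o[:600,:,::-1])
E
```

```text
top green [399 144   9   6  43] [402.88372093 146.65116279] [ 0.83368172 -0.15129114  0.089     ]
top green [370 229  61  62 589] [399.71307301 260.07809847] (array([ 0.55443176, -0.1526599 ]), np.float64(0.07722776789471943), 589)
top green [266 235  20  20 297] [275.76094276 244.86195286] [0.58885863 0.16882588 0.089     ]
top orange [281 275   7  13  67] [283.7761194  281.04477612] [0.50053319 0.15098179 0.066     ] [0.50066679 0.15209186 0.048     ]
top orange [ 68 279  11  13  70] [ 72.9        284.67142857] [0.49776414 0.66946389 0.066     ] [0.49785323 0.67890717 0.048     ]
side green [289 214  18  11 159] [297.65408805 219.21383648] [0.58779393 0.17217569 0.089     ]
side green [266 308  69  57 634] [300.01419558 337.73817035] (array([ 0.55304849, -0.1491089 ]), np.float64(0.07740138793716232), 634)
side green [419 309   6   9  48] [421.625      313.16666667] [ 0.82654695 -0.19457348  0.089     ]
side orange [252 135   9   5  28] [255.92857143 137.03571429] [0.49728855 0.66908796 0.066     ] [0.49744    0.70025346 0.048     ]
side orange [388 214  15  10  95] [394.96842105 2
[... 421 characters left out ...]
.066     ] [ 0.74271727 -0.00231263  0.048     ]
side cream [ 393   40   56   67 1665] [419.92912913  70.26006006] (array([1.36199345, 1.29906917]), np.float64(0.2031138984995366), 1665)Traceback (most recent call last):
  File "<stdin>", line 8, in <module>
  File "h.py", line 18, in ringcentre
    ys,xs=np.nonzero(mask); P=np.array([at_z(cam,(x,y),z)[:2] for x,y in zip(xs,ys)])
                                        ~~~~^^^^^^^^^^^^^
  File "h.py", line 10, in at_z
    o,d=ray(cam,px); return o+d*(z-o[2])/d[2]
        ~~~^^^^^^^^
  File "h.py", line 6, in ray
    c=viewer.calibration(cam);K=np.array(c["intrinsics"]);T=np.array(c["T"])
ValueError: time passes only in moves, steps and waits
```

Run:
```python
import re
s=open('h.py').read()
s=s.replace("def ray(","_C={}\ndef cal(c):\n    if c not in _C: _C[c]=viewer.calibration(c)\n    return _C[c]\ndef ray(").replace("c=viewer.calibration(cam)","c=cal(cam)")
open('h.py','w').write(s)
import cv2,numpy as np
T=cv2.imread('pics/top0.png');S=cv2.imread('pics/side0.png')
a=cv2.resize(T[205:300,60:330],None,fx=2.9,fy=2.9,interpolation=cv2.INTER_CUBIC)[:,:780]
b=cv2.resize(S[200:275,230:425],None,fx=4,fy=4,interpolation=cv2.INTER_CUBIC)[:,:780]
o=np.zeros((a.shape[0]+b.shape[0],783,3),np.uint8);o[:a.shape[0],:a.shape[1]]=a;o[a.shape[0]:,:b.shape[1]]=b
cv2.imwrite('pics/crop0.png',o[:600])
```

```text
(no output)
```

View pics/crop0.png

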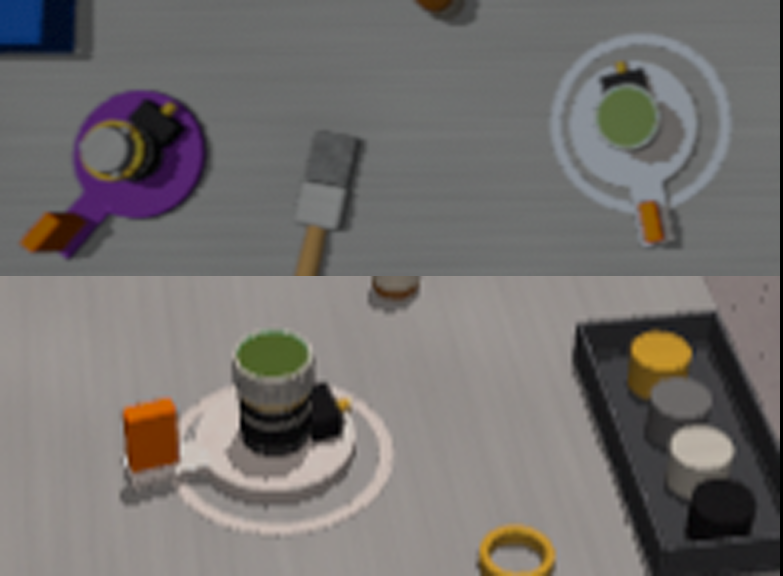

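The crop confirms it: the cream-foot stand with green-glass collar (crop 628,120) stands in the white ring. The purple one has no green glass and isn't in the white ring. Grasp the orange handle.

```bash
cat >> h.py <<'E'
def R(a): # jaw x axis at yaw a, tool down
    x=np.array([np.cos(a),np.sin(a),0]);y=np.array([0,0,-1.]);return np.c_[x,y,np.cross(x,y)]
def st(): 
    s=sensors.read_state(); print(round(s['t'],2),np.round(s['tcp_pos'],4),'F',np.round(s['wrist_force'],1),'w',round(s['width'],4),'q',np.round(s['q'],2)); return s
E
python3 - <<'E'
from h import *
yaw=0.213; a=yaw-np.pi/2
h=np.array([0.5003,0.151])
for p in([*h,.13],[*h,.03],[h[0]-.0345,h[1]-.321,.03]): print(ik(p,R(a)))
env.move_pose([*h,.15],R(a)); st()
env.move_straight([*h,.03],feed=.12,force_limit=8); st()
eoat.gripper_close(); st()
snap("top","top1.png"); im=snap("side","side1.png")
E
```

```text
[ 2.12285137e-01  3.36049513e-01  1.75335401e+00 -4.44089210e-16
  1.05218913e+00  1.57008146e+00]
[ 2.12285137e-01  4.73202394e-01  1.85892530e+00 -4.44089210e-16
  8.09464955e-01  1.57008146e+00]
[-4.35151688e-01  4.47941801e-01  1.91715294e+00 -4.44089210e-16
  7.76497909e-01  9.22644639e-01]
3.47 [0.5007 0.1503 0.1501] F [ 0.   0.2 -0.1] w 0.0856 q [ 0.21  0.31  1.73 -0.    1.1   1.57]
4.62 [0.5009 0.1511 0.0305] F [-0.4  0.9  0.5] w 0.0856 q [ 0.21  0.47  1.86 -0.    0.81  1.57]
5.25 [0.5003 0.1512 0.0303] F [-1.5  1.3  4.9] w 0.0153 q [0.21 0.47 1.86 0.   0.81 1.57]
```

Run:
```python
from h import *
s=sensors.read_state();p=s['tcp_pos']
env.move_straight([p[0]-.0345,p[1]-.321,p[2]],feed=.1); st()
T=snap("top","top2.png"); S=snap("side","side2.png")
for c,im in(("top",T),("side",S)):
    for m,s,cc in blobs(im,(35,60,30),(90,255,255)): print(c,"green",s,np.round(cc,1), np.round(at_z(c,cc,.089),4))
```

```text
8.72 [ 0.4658 -0.1687  0.0303] F [1.4 5.7 3.9] w 0.0151 q [-0.43  0.45  1.92  0.    0.78  0.92]
top green [399 144   9   6  44] [403.  146.7] [ 0.8336 -0.1515  0.089 ]
top green [370 229  61  62 497] [397.5 255.8] [ 0.5587 -0.1294  0.089 ]
top green [397 248  19  20 301] [406.2 257.5] [ 0.5543 -0.1508  0.089 ]
side green [289 303  22  17 292] [299.3 311. ] [ 0.5534 -0.1483  0.089 ]
side green [419 309   6   9  45] [421.7 313.3] [ 0.8266 -0.1949  0.089 ]
side green [270 311  17  17  72] [277.  318.4] [ 0.5018 -0.1621  0.089 ]
side green [269 310  66  55 417] [310.3 345.3] [ 0.5654 -0.2433  0.089 ]
```

View pics/top2.png

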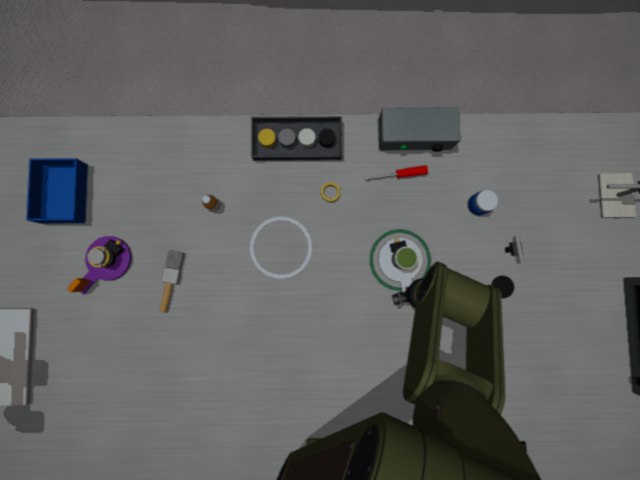

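View pics/side2.png

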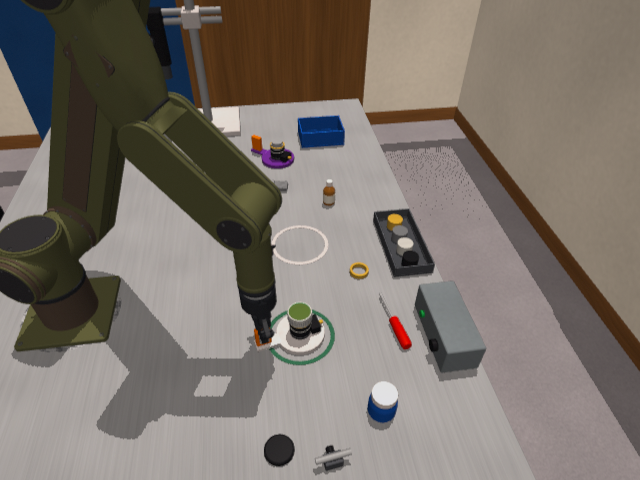

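Stand is centred in the green ring (top 405,258; side 300,330). Release and re-measure.

Run:
```python
from h import *
eoat.let_go(); p=st()['tcp_pos']
env.move_straight([p[0],p[1],.16],feed=.15)
a=-0.62
env.move_pose([.47,-.10,.2],R(a)); st()
T=snap("top","top3.png"); S=snap("side","side3.png")
for c,im in(("top",T),("side",S)):
    for m,s,cc in blobs(im,(35,60,30),(90,255,255)): 
        if s[2]<40 and s[2]>12: print(c,"glass",s,np.round(cc,1), np.round(at_z(c,cc,.089),4))
    for n,z in(("stand",0),("collar_mid",.076),("station_ring",0)):
        for r in models.spot_point(c,n)[:2]: print(c,n,np.round(r["centre"],1),round(r["score"],2),np.round(at_z(c,r["centre"],z),4))
o=np.zeros((560,800,3),np.uint8)
o[:560,:400]=cv2.resize(T[190:330,350:450],(400,560));o[:400,400:]=cv2.resize(S[280:380,250:350],(400,400))
cv2.imwrite('pics/crop3.png',o[:,:,::-1])
```

```text
9.51 [ 0.4657 -0.1699  0.0303] F [-0.1  0.3  0.5] w 0.0857 q [-0.43  0.45  1.92 -0.    0.78  0.92]
11.15 [ 0.4696 -0.1     0.1991] F [-0.3 -0.5  0.6] w 0.0854 q [-0.3   0.2   1.74 -0.    1.2   0.32]
top glass [397 248  19  20 266] [405.4 256.9] [ 0.556  -0.1489  0.089 ]
top stand [107.9 256.2] 0.63 [0.5714 0.6162 0.    ]
top stand [396. 260.] 0.62 [ 0.5531 -0.1424  0.    ]
top collar_mid [404.3 255.3] 0.77 [ 0.5606 -0.149   0.076 ]
top collar_mid [404.7 256.6] 0.44 [ 0.5574 -0.1499  0.076 ]
top station_ring [512.8 252.5] 0.58 [ 0.5696 -0.4554  0.    ]
side glass [289 303  22  17 293] [299.3 311. ] [ 0.5535 -0.1484  0.089 ]
side glass [269 311  18  18  73] [276.9 318.7] [ 0.5015 -0.1628  0.089 ]
side stand [298.4 335.7] 0.98 [ 0.5491 -0.1516  0.    ]
side collar_mid [298.7 316.8] 0.75 [ 0.5511 -0.1545  0.076 ]
```

View pics/crop3.png

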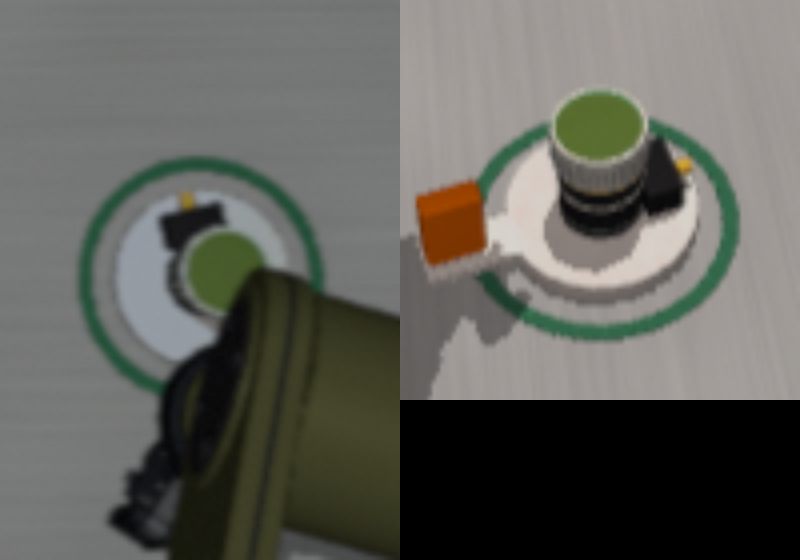

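Foot is concentric in the ring and nothing is touching the handle. Grip the collar.

Run:
```python
from h import *
a=-0.62
env.move_pose([.554,-.150,.13],R(a))
hit=env.move_straight([.554,-.150,.063],feed=.1,force_limit=6); print(hit); st()
eoat.gripper_close(); st()
S=snap("side","side4.png")
cv2.imwrite('pics/crop4.png',cv2.resize(S[230:380,220:380],(640,600))[:,:,::-1])
```

```text
False
12.92 [ 0.5544 -0.15    0.0637] F [-0.2 -0.   0.2] w 0.0853 q [-0.34  0.48  1.71  0.    0.95  0.28]
13.32 [ 0.5544 -0.1501  0.0637] F [-0.9  0.8  4.3] w 0.0544 q [-0.34  0.48  1.71  0.    0.95  0.28]
```

View pics/crop4.png

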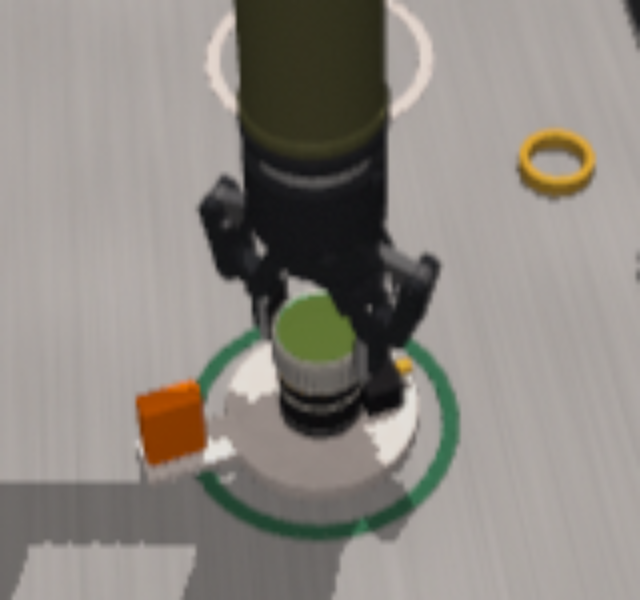

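```bash
cat > turn.py <<'E'
from h import *
import sys
a0=-0.62; p=np.array([.554,-.150]); z0=.063
for d in [float(x) for x in sys.argv[1:]]:
    a=a0-np.radians(d)
    env.move_pose([*p,z0],R(a)); z1=sensors.read_state()['tcp_pos'][2]
    hit=env.move_straight([*p,z0-.005],feed=.015,force_limit=7)
    s=sensors.read_state(); print(d,hit,'dz mm',round(1e3*(s['tcp_pos'][2]-z1),2),'F',np.round(s['wrist_force'],1),'Tz',round(s['wrist_torque'][2],2),'w',round(s['width'],4),'t',round(s['t'],1))
    if not hit: print("DROPPED?"); break
E
python3 turn.py 22 28 34
```

```text
22.0 True dz mm -0.14 F [-1.6 -1.2  6.9] Tz -0.09 w 0.0544 t 14.0
28.0 False dz mm -5.08 F [-0.9  0.7  4.9] Tz 0.11 w 0.0544 t 14.8
DROPPED?
```

Run:
```python
from h import *
hit=env.move_straight([.554,-.150,.063-.0125],feed=.015,force_limit=14); print(hit); st()
env.dwell(.3); st()
S=snap("side","side5.png");T=snap("top","top5.png")
cv2.imwrite('pics/crop5.png',cv2.resize(S[230:380,220:380],(640,600),interpolation=cv2.INTER_CUBIC)[:,:,::-1])
```

```text
True
15.09 [ 0.554  -0.1499  0.0559] F [-0.5  0.5  5.6] w 0.0541 q [-0.34  0.49  1.72  0.    0.93  0.77]
15.39 [ 0.554 -0.15   0.056] F [-0.7  0.1  6. ] w 0.0544 q [-0.34  0.49  1.72 -0.    0.93  0.77]
```

View pics/crop5.png

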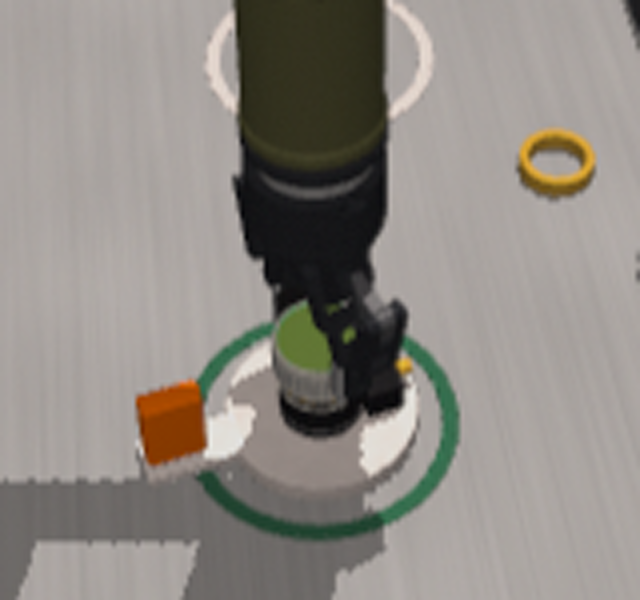

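The collar has dropped past the pins (7.7 mm lower), and the stand hasn't moved. Push on to the hard stop.

Run:
```python
from h import *
for i in range(3):
    hit=env.move_straight([.554,-.150,.0500],feed=.01,force_limit=14); print(hit); env.dwell(.2); s=st()
    if s['wrist_force'][2]>14: break
S=snap("side","side6.png");T=snap("top","top6.png")
cv2.imwrite('pics/crop6.png',cv2.resize(S[230:380,220:380],(640,600),interpolation=cv2.INTER_CUBIC)[:,:,::-1])
```

```text
True
15.98 [ 0.554 -0.15   0.056] F [-0.5 -0.2  7.2] w 0.0547 q [-0.34  0.49  1.72 -0.    0.93  0.77]
True
16.48 [ 0.554 -0.15   0.056] F [-1.2  0.   6.9] w 0.0544 q [-0.34  0.49  1.72 -0.    0.93  0.77]
True
16.98 [ 0.554 -0.15   0.056] F [-0.3  1.   5.9] w 0.0542 q [-0.34  0.49  1.72 -0.    0.93  0.77]
```

View pics/crop6.png

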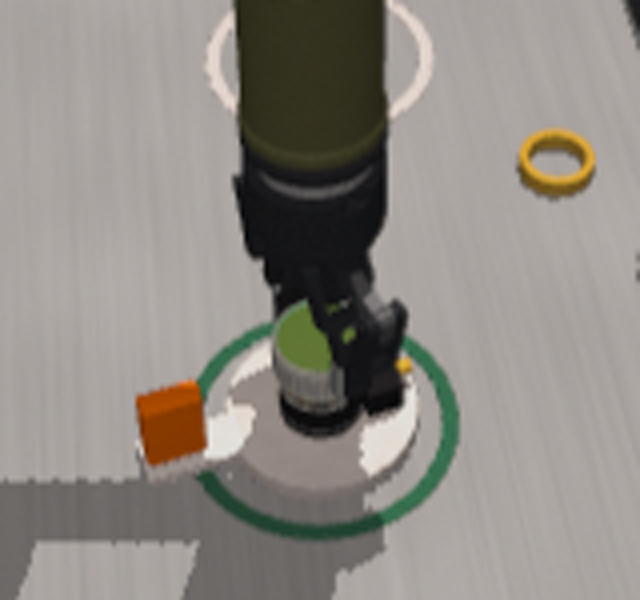

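Run:
```python
from h import *
for f in("side3","side4","side5","side6"):
    g=cv2.imread(f'pics/{f}.png').astype(int)
    print(f); 
    for c in (294,296,298): print(c,[int(v) for v in g[300:342,c].sum(1)//3])
    print('greenness',[int(v) for v in (g[300:325,294,1]-g[300:325,294,0])])
for z in(.089,.080): print(z,proj("side",[.554,-.15,z]))
```

```text
side3
294 [155, 156, 165, 159, 117, 81, 81, 79, 81, 81, 82, 82, 82, 81, 82, 82, 82, 82, 93, 150, 145, 91, 85, 85, 87, 89, 92, 66, 15, 13, 57, 61, 28, 11, 9, 10, 25, 35, 96, 127, 128, 129]
296 [157, 159, 158, 125, 82, 81, 80, 80, 81, 82, 81, 81, 81, 82, 82, 82, 82, 82, 83, 127, 143, 116, 95, 92, 89, 86, 91, 81, 44, 15, 14, 73, 72, 14, 12, 11, 18, 30, 37, 99, 130, 129]
298 [159, 164, 148, 104, 81, 82, 80, 81, 82, 81, 81, 82, 81, 82, 82, 82, 83, 83, 82, 96, 140, 135, 96, 89, 91, 94, 94, 92, 64, 13, 12, 44, 50, 27, 12, 12, 12, 37, 34, 73, 116, 129]
greenness [4, 3, 7, 20, 40, 61, 61, 62, 61, 61, 61, 61, 61, 62, 62, 62, 61, 60, 54, 23, 11, 5, 4, 4, 4]
side4
294 [149, 167, 167, 176, 149, 95, 88, 87, 87, 88, 88, 89, 89, 88, 89, 89, 90, 89, 89, 105, 116, 107, 96, 87, 84, 85, 93, 74, 26, 12, 62, 66, 32, 14, 14, 11, 28, 40, 103, 136, 138, 139]
296 [130, 169, 177, 172, 129, 88, 88, 87, 87, 88, 89, 89, 89, 89, 88, 89, 90, 89, 88, 92, 118, 120, 104, 96, 88, 88, 93, 93, 64, 17, 15, 80, 78, 14, 14, 14, 23, 33, 40, 107, 140, 140]
298 [69, 137, 187, 159, 90, 89, 88, 87, 88, 89, 88, 89, 88, 89, 89, 89
[... 884 characters left out ...]
16, 16, 16, 59, 101, 103, 88, 88, 87, 88, 89, 88, 88, 89, 88, 88, 88, 89, 89, 104, 116, 111, 97, 88, 88, 88, 92, 72, 66, 66, 31, 13, 12, 12, 28, 40, 103, 136, 138, 139]
296 [22, 20, 19, 18, 43, 90, 99, 85, 86, 88, 88, 88, 88, 89, 89, 89, 88, 89, 89, 89, 89, 90, 115, 119, 101, 95, 93, 94, 99, 102, 73, 80, 78, 14, 14, 14, 22, 33, 40, 106, 140, 140]
298 [24, 25, 23, 24, 20, 21, 20, 21, 20, 29, 44, 70, 86, 89, 89, 89, 88, 89, 89, 89, 88, 89, 104, 116, 113, 105, 96, 92, 92, 100, 80, 54, 53, 29, 13, 12, 13, 41, 38, 79, 125, 139]
greenness [-2, -2, 0, 1, 0, 6, 26, 47, 66, 65, 65, 65, 66, 66, 66, 66, 65, 65, 66, 65, 65, 39, 16, 7, 4]
0.089 [299.62224128 311.50666323]
0.08 [299.70090518 313.99560151]
```

View pics/top6.png

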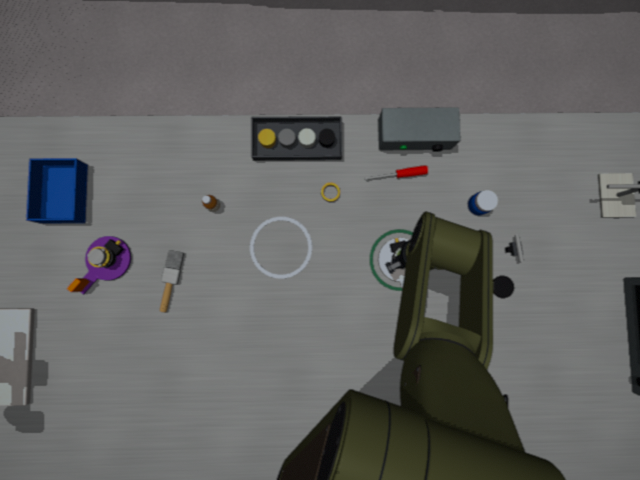

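View pics/side6.png

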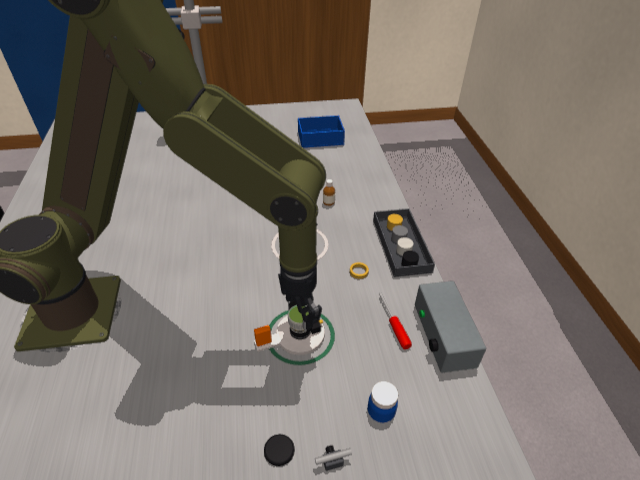

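The stand is inside the green ring (side 300,335), the fingers hold the collar at (300,318), and the bystanders are where they were. The glass edge has dropped about 2.6 px (roughly 9 mm), and pushing again stops at the same height each time. Handing in.

Run:
```python
from h import *
st(); print(env.sign_off())
```

```text
17.08 [ 0.5541 -0.15    0.056 ] F [-1.1  1.1  7.1] w 0.0543 q [-0.34  0.49  1.72 -0.    0.93  0.77]
the job is handed in; nothing more can be done
None
```

I slid the cream-foot stand by its orange handle from the white ring to the middle of the green ring and let the handle go. I then turned the collar 28° clockwise, where it dropped over the pins, pushed it to its stop, and handed the job in at 17 s while still gripping it there. No verdict was reported.

**Stand position:** the last clear measurements put the stand within about 2 mm of the ring's centre. The two cameras disagreed by 1–3 mm, partly because the arm hid some of the collar in the top view. The barrel's lower edge stayed in the same place in the side picture while I pushed the collar down.

**Collar height:** the fingers moved down only 7.7 mm from where they gripped the collar, not the full 9 mm. The side picture shows the collar about 9 mm lower than its start, so closing the grip probably pressed it down 1–2 mm first. Three further pushes all stopped at the same height. I take this as fully home, but I did not measure it any more precisely.

**Hold:** the wrist read about 7 N upward at hand-in, close to the spring's 8.5 N at home. The fingers were closed on the collar.

**Other things on the table:** none looked moved in the last pictures.

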